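# Hold a panel meter in a spring clamp

### The arm

A 6-joint arm with a two-finger parallel gripper is mounted at the origin on a cart in front of the work surface, level with it; the furniture and walls round the work are solid. World frame = base frame: x ahead of the robot, y to its left, z up, the work surface at z = 0. Lengths are in m, angles in rad, forces in N, time in s.
With the tool pointing down it reaches from about 0.3 to 0.875 m from the base axis. Payload 6.4 kg.
Tool frame: the origin (TCP) lies where the fingers leave the gripper's body, on its centre line; the fingertips stand 73 mm ahead of it and the grasp point (between the pads) lies 54 mm ahead of it; z points along the fingers, y is the line along which they close (so a half turn about z gives the same grasp; the last joint's range is limited). The gripper opens to 85 mm and grips with 20 to 120 N. Pads are 22 mm wide; open, the fingers measure 114 mm over their backs; the gripper's body (76 mm by 85 mm) begins 54 mm behind the grasp point. The pads swing forward as they close: fully open they stand 13 mm farther back than shut.
Start: joints at [-1.509, 0.181, 1.607, -0, 1.354, -0.206], TCP at [0.152, -0.555, 0.304] pointing down, gripper open.
Joint ranges: [-2.99, 2.99], [-0.89, 2.07], [0.3, 2.58], [-1.14, 4.28], [0, 2.63], [-3.12, 3.12]. Speed limits (rad/s): [2.57, 2.57, 3.01, 3.14, 3.14, 3.14].

### API

Orientations are given as a unit quaternion [w, x, y, z].
In Python, from bench import ctrl gives the robot as it stands.
- The arm moves only by the tool carry_out, never from a script. Its argument "steps" is one flat list of numbers, 7 for each row, row after row: the shift along the tool's x, y, z in m, then the turn, a rotation vector about the tool's x, y, z in rad, then the opening, from 0 (shut) to 1 (fully open). In form: [dx, dy, dz, wx, wy, wz, claw, dx, dy, dz, wx, wy, wz, claw, ...]. A call has 1 to 20 rows; each row is the pose to reach, as a shift and turn from the pose commanded when the call began, along the tool's axes at that moment; what a row does not reach only later rows make up. A row lasts 1/10 s, in which the tool goes at most 50 mm and 8.59 degrees, less where a joint would pass 70% of its speed; a pose out of reach is approached as far as the arm can. A call with a gripper value outside its range is refused whole. The fingers move at their own pace and stop on an object; the grip force is fixed at half the most. Time passes only in rows, so rows that repeat a pose let the fingers close. It gives the time, the measured TCP pose, the force, the opening and the grip force at its end, in the units of the state.
- ctrl.get_obs(): the state, without advancing time (a new reading comes with each control period).
- ctrl.camera(name): name is "side" or "top"; returns the picture (384x512x3 uint8, red, green, blue); there is no depth.
- ctrl.camera_params(name): a dict with "vertical_fov" (degrees; the focal length in pixels is half the picture's height over the tangent of half this angle, whatever the lens; pixels are square), "cx", "cy" (the principal point, pixels), "cam_to_world" (4x4, takes a point from camera to world coordinates). Camera axes: x right, y down, z forward; pixel columns grow to the right and rows downward; lengths in m; the calibration is good to about 2 mm. A picture is of the moment at which its call begins. camera_params takes no time and is no camera call.
- ctrl.hand_in(): hands the job in; it is judged then, once.
The state is a dict: "time_s": time; "q": joint angles; "dq": joint speeds; "joint_efforts": joint torques, N m; "eef_pos": TCP position; "eef_rot": TCP orientation; "wrist_force": force on the tool from outside, world axes, zero at the start; "torque": the same for the moment, N m; "opening": opening from 0.0 (shut) to 1.0 (fully open); "grasp_force": force on a finger pad.
Only numpy, scipy, OpenCV 4.12 (cv2) and the standard library are available. Lean on these libraries where they do the work, as an engineer would, in place of code of your own. Each camera call takes 0.05 s, during which the arm holds its last target. There are 200 camera calls.

### The job

Put the panel ammeter into the spring-clamp fixture. First pull the fixture's sprung arm back by its black handle until the catch holds it by itself; then stand the ammeter upright in the channel between the two low rails and let go of it; finally press the trigger pad down so that the arm snaps free and holds the ammeter against the steel end fence. Leave the other things on the bench as they are.

Things in the scene. Friction and masses are not known exactly. Their poses are not given: they have to be found in the camera images.
- clamp: The bench fixture, fixed to the worktop: an aluminium plate 12 mm thick covering x -85..145, y -65..225 mm of its frame. Origin at worktop height, below where the ammeter ends up. At yaw 0, x points away from the robot, y to the left. The ammeter's channel runs along y. The sprung arm turns about a vertical post at x 120, y 55 mm and swings out towards +y; the trigger lever lies on the +y half.
- channel (a point): On the plate's top (z 12 mm) at the fixture's origin: where the centre of the ammeter's underside must finally be. Two low rails, 10 mm tall, inner faces at x -25 and +25 mm, y -40..65, form the channel; a steel end fence, face at y -40 mm, 45 mm tall, closes it. Set down up to 25 mm towards +y, the arm pushes the ammeter home. Axes as the fixture's.
- pivot (a point): On the axis of the arm's pivot post, 65 mm above the worktop; the post's top is at 90 mm. Axes as the fixture's.
- handle_grip (a point): On the axis of the arm's upright round black handle (22 mm diameter, from 72 to 115 mm above the worktop), 98 mm above the worktop and 200 mm from the pivot axis. It moves with the arm. Pinch it from above; it slips round in the fingers. Below it the arm's steel bar, 16 mm wide, 58 to 72 mm above the worktop.
- clamp_arm (a joint): Arm angle q, rad, clockwise from above. 0: rest, empty. The handle is at pivot + 0.2 m (-cos q, sin q) in fixture x, y. The catch snaps in at about 0.75; end stop 0.87: pull to about 0.82, then let it back on to the catch. A damped spring drives it to 0: about 6 N at the handle at rest, 10 N at the catch. Holding the ammeter home: about 0.12. When caught, the arm leaves the channel free.
- trigger_pad (a point): Centre of the top of the black ribbed trigger pad, 36 x 34 mm, at the free end of the trigger lever; 75 mm above the worktop when up. With the arm caught it is about 54 mm from the middle of the arm's bar, on the side away from the channel, and about 75 mm from the handle.
- clamp_trigger (a joint): Angle of the trigger lever, rad: 0 up, 0.18 fully down (pad 24 mm lower). Its nose is the catch that the arm's pin rides over. Pressing the pad straight down with about 5 to 8 N releases the caught arm at about 0.1 to 0.13 (pad 14 to 18 mm lower). It springs up again when let go.
- panel_ammeter: Panel ammeter: a beige box-shaped meter with a pointer dial, standing upright, 40 mm deep (x), 80 mm wide (y), 66 mm tall, 0.19 kg. Origin at the centre of its underside, dial towards -x. Pinch it from above across its depth (solid from x -16 to +20 mm). In the channel its width lies along the channel, either way round.
- lab_timer: Bystander: beige desk timer, 112 x 104 x 45 mm, to be left alone. It and the ammeter stand one on each side of the fixture, either way.
- tape_roll: Bystander: roll of tape, 100 mm across, 25 mm tall, to be left alone.

How it is judged:
By the outcome, as a careful person would: the job done as asked, in the order asked, and still so for the second after the job is handed in, with the robot touching nothing.
It also fails if it takes over 61 s, if anything falls off the work surface, if the arm or the gripper's body presses on something with over 40 N, if the wrist force passes 120 N, or if a joint passes its speed limit or range.

## Working session

There is one attempt and no reset: what is moved stays moved. The work goes in short steps, Python scripts to look and compute and a tool call to move; the robot and the scene stay as the last step left them, time stands still between calls to the robot, and variables do not carry over. Pictures are saved under pics/ and viewed, at most 10 in all, crops included, and the job is handed in when it is done.

Besides the shell and the picture viewer there is one more tool, called after ">>>" by a JSON object that holds its "fn" and its "kwargs", one argument or row to a line. carry_out: Moves the arm, as the interface text tells. Its arguments: {"type":"object","properties":{"steps":{"type":"array"}},"required":["steps"]}

```bash
mkdir -p pics; ls; cat > h.py <<'E'
import numpy as np, cv2
from bench import ctrl
def snap(n,f):
    im=ctrl.camera(n); cv2.imwrite('pics/'+f,im[...,::-1]); return im
def P(n):
    p=ctrl.camera_params(n); f=192/np.tan(np.radians(p['vertical_fov'])/2); return f,p['cx'],p['cy'],np.array(p['cam_to_world'])
def ray(n,u,v,z):
    f,cx,cy,T=P(n); d=T[:3,:3]@np.array([(u-cx)/f,(v-cy)/f,1]); o=T[:3,3]; return o+d*(z-o[2])/d[2]
def proj(n,p):
    f,cx,cy,T=P(n); c=T[:3,:3].T@(np.array(p)-T[:3,3]); return np.array([cx+f*c[0]/c[2],cy+f*c[1]/c[2]])
E
python3 - <<'E'
from h import *
for n in('top','side'): snap(n,n+'0.png'); print(P(n))
o=ctrl.get_obs(); print(o['eef_pos'],o['eef_rot'],o['time_s'])
E
```

```text
pics
(np.float64(437.26884318890757), 264.8678993994402, 187.15799941418427, array([[ 0.00604757, -0.98769856,  0.15625295,  0.29401164],
       [-0.99990846, -0.00786419, -0.01101056,  0.0182837 ],
       [ 0.01210392, -0.15617206, -0.9876557 ,  1.34812397],
       [ 0.        ,  0.        ,  0.        ,  1.        ]]))
(np.float64(403.6995537962982), 254.7574024029866, 196.47085507208803, array([[-0.67499925, -0.52725113,  0.51612232, -0.13924919],
       [-0.73780935,  0.48582185, -0.46863045,  0.60401788],
       [-0.00365757, -0.69712507, -0.7169402 ,  0.97691047],
       [ 0.        ,  0.        ,  0.        ,  1.        ]]))
[ 0.15214665 -0.55411262  0.3030704 ] [-7.98863907e-04  9.91050168e-01  1.33487534e-01  6.84625244e-05] 0.1
```

View pics/top0.png

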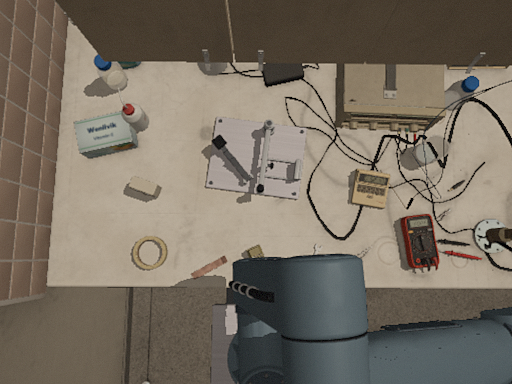

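View pics/side0.png

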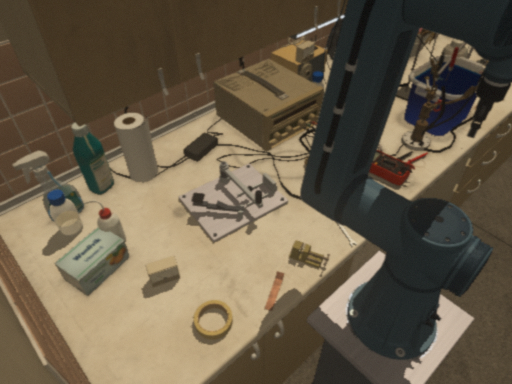

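The top view shows the fixture at about (257,158), with the pivot at (268,125), the handle at (261,188) and the pad at (219,142). The ammeter is at (143,187), the timer at (370,188) and the tape at (150,253). Next I'll enlarge this and segment it.

```bash
python3 - <<'E'
from h import *
im=cv2.imread('pics/top0.png')
cv2.imwrite('pics/c1.png',cv2.resize(im[105:211,115:315],None,fx=4,fy=4,interpolation=cv2.INTER_CUBIC))
s=cv2.imread('pics/side0.png')
cv2.imwrite('pics/c2.png',cv2.resize(s[155:295,135:295],None,fx=4,fy=4,interpolation=cv2.INTER_CUBIC))
E
```

```text
(no output)
```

View pics/c1.png

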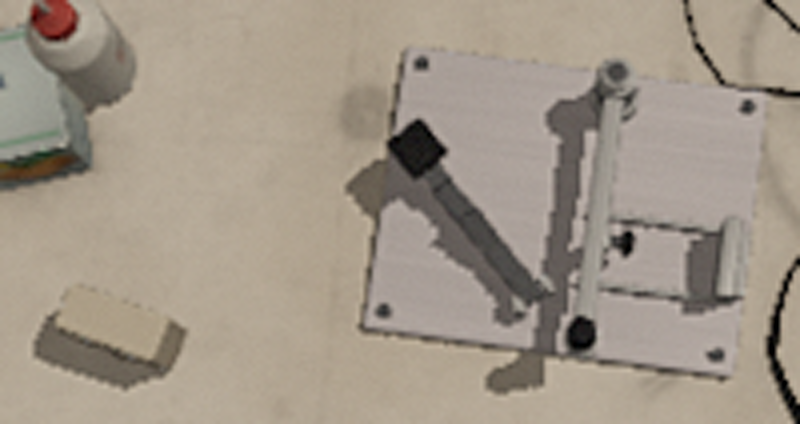

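View pics/c2.png

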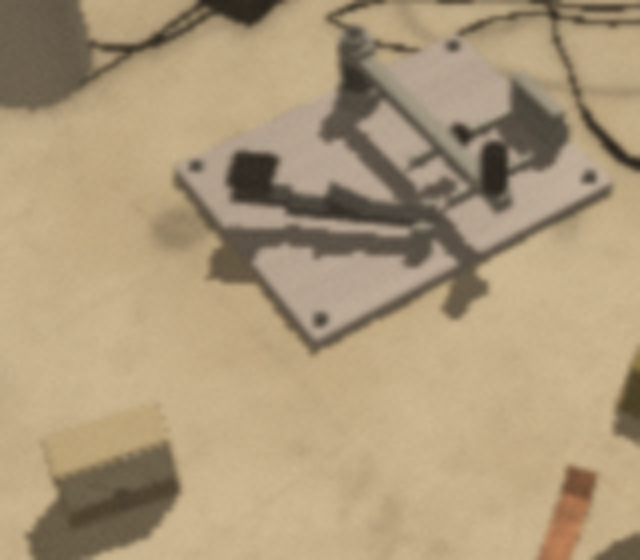

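The crops show the plate corners at (405,48), (768,92), (730,377) and (362,330). The handle top is at (581,330), the pivot top at (617,72) and the pad at (416,148). The ammeter's top face has corners at (68,285), (181,320), (160,362) and (55,325).

```bash
cat >> h.py <<'E'
def cr(u,v): return (u+.5)/4-.5+115,(v+.5)/4-.5+105
E
python3 - <<'E'
from h import *
W=np.array([ray('top',*cr(u,v),.012)[:2] for u,v in [(405,48),(768,92),(730,377),(362,330)]])
F=np.array([(.145,.225),(.145,-.065),(-.085,-.065),(-.085,.225)])
wc,fc=W-W.mean(0),F-F.mean(0)
yaw=np.arctan2((fc[:,0]*wc[:,1]-fc[:,1]*wc[:,0]).sum(),(fc*wc).sum())
R=np.array([[np.cos(yaw),-np.sin(yaw)],[np.sin(yaw),np.cos(yaw)]]); t=W.mean(0)-R@F.mean(0)
print('yaw',yaw,'t',t,'res',(F@R.T+t-W).round(4).tolist())
w=lambda x,y:R@[x,y]+t
print('pivot',w(.12,.055),ray('top',*cr(617,72),.09)[:2])
print('handle0',w(.12-.2,.055),ray('top',*cr(581,330),.115)[:2])
print('pad',ray('top',*cr(416,148),.075)[:2], 'in fix',R.T@(ray('top',*cr(416,148),.075)[:2]-t))
for q in(0,.2,.4,.6,.75,.82): print(q,w(.12-.2*np.cos(q),.055+.2*np.sin(q)))
A=np.array([ray('top',*cr(u,v),.066)[:2] for u,v in [(68,285),(181,320),(160,362),(55,325)]])
print(A,A.mean(0),np.linalg.norm(np.diff(A,axis=0),axis=1)); d=A[0]-A[1]+A[3]-A[2]; print('amm yaw (width dir rel +y)',np.arctan2(-d[0],d[1]))
# side check: top face corners of ammeter, crop c2
B=np.array([ray('side',(u+.5)/4-.5+135,(v+.5)/4-.5+155,.066)[:2] for u,v in [(40,437),(160,403),(172,447),(60,478)]])
print(B,B.mean(0)); d=B[0]-B[1]+B[3]-B[2];print(np.arctan2(-d[0],d[1]))
E
```

```text
yaw -0.1223873729138385 t [ 0.56081432 -0.04472536] res [[0.0017, 0.0008], [-0.0005, 0.0007], [-0.0011, -0.0026], [-0.0001, 0.001]]
pivot [ 0.68663124 -0.00478661] [ 0.68804894 -0.00651759]
handle0 [0.48812724 0.0196298 ] [0.489081   0.01879224]
pad [0.6323115  0.14335166] in fix [0.04800154 0.19539874]
0 [0.48812724 0.0196298 ]
0.2 [0.49693489 0.05857976]
0.4 [0.51330515 0.0950035 ]
0.6 [0.53658536 0.12744892]
0.75 [0.55803124 0.14838663]
0.82 [0.56905956 0.15700616]
[[0.52762429 0.39991646]
 [0.5019721  0.31511869]
 [0.47045721 0.32920329]
 [0.49747875 0.40788898]] [0.49938309 0.36303186] [0.08859287 0.03451904 0.08319616]
amm yaw (width dir rel +y) -0.3116937681636683
[[0.53077936 0.40020307]
 [0.49908098 0.32416014]
 [0.46347757 0.33896083]
 [0.49348933 0.40788344]] [0.49670681 0.36780187]
-0.4024535665911902
```

>>> {"fn": "carry_out", "kwargs": {
  "steps": [0.476,-0.464,0.053,0,0,0.67,0.6,0.476,-0.464,0.053,0,0,0.67,0.6,0.476,-0.464,0.053,0,0,0.67,0.6,0.476,-0.464,0.053,0,0,0.67,0.6,0.476,-0.464,0.053,0,0,0.67,0.6,0.476,-0.464,0.053,0,0,0.67,0.6,0.476,-0.464,0.053,0,0,0.67,0.6,0.476,-0.464,0.053,0,0,0.67,0.6,0.476,-0.464,0.053,0,0,0.67,0.6,0.476,-0.464,0.053,0,0,0.67,0.6,0.476,-0.464,0.053,0,0,0.67,0.6,0.476,-0.464,0.053,0,0,0.67,0.6,0.476,-0.464,0.053,0,0,0.67,0.6,0.476,-0.464,0.053,0,0,0.67,0.6,0.476,-0.464,0.053,0,0,0.67,0.6,0.476,-0.464,0.053,0,0,0.67,0.6,0.476,-0.464,0.053,0,0,0.67,0.6]
}}

```text
time_s: 1.8
eef_pos: [0.4879, 0.018, 0.2508]
eef_rot: [0.0, 0.98, -0.2, -0.0]
wrist_force: [-0.8, -0.2, -2.0]
opening: 0.6
grasp_force: 0.0
```

>>> {"fn": "carry_out", "kwargs": {
  "steps": [0,0,0.035,0,0,0,0.6,0,0,0.07,0,0,0,0.6,0,0,0.085,0,0,0,0.6,0,0,0.098,0,0,0,0.6,0,0,0.098,0,0,0,0.6,0,0,0.098,0,0,0,0,0,0,0.098,0,0,0,0,0,0,0.098,0,0,0,0,0,0,0.098,0,0,0,0,0,0,0.098,0,0,0,0]
}}

```text
time_s: 2.8
eef_pos: [0.4892, 0.0184, 0.1543]
eef_rot: [0.0, 0.98, -0.2, 0.001]
wrist_force: [-3.1, -3.3, 7.4]
opening: 0.238
grasp_force: 58.9
```

```bash
python3 - <<'E'
from h import *
o=ctrl.get_obs(); print(o['eef_pos'],o['wrist_force'],o['opening'],o['grasp_force'])
snap('top','t1.png')
# pull arc in tool axes; pivot/yaw from plate fit, averaged with post
w=o['eef_rot']; th=2*np.arctan2(w[2],w[1]); c,s=np.cos(th),np.sin(th)
y=-.1224;R=np.array([[np.cos(y),-np.sin(y)],[np.sin(y),np.cos(y)]])
for q in(.1,.2,.3,.4,.5,.6,.7,.76,.82,.79,.77,.75):
    d=R@(.2*np.array([1-np.cos(q),np.sin(q)])); print(q,round(c*d[0]+s*d[1],4),round(s*d[0]-c*d[1],4))
E
```

```text
[0.48920433 0.01837078 0.15431438] [-3.11933511 -3.3429825   7.39148429] 0.23753722722490625 58.85103698819876
0.1 -0.0045 -0.0195
0.2 -0.0071 -0.0393
0.3 -0.0077 -0.0593
0.4 -0.0063 -0.0792
0.5 -0.0029 -0.0989
0.6 0.0024 -0.1182
0.7 0.0097 -0.1368
0.76 0.0149 -0.1476
0.82 0.0207 -0.1581
0.79 0.0177 -0.1529
0.77 0.0158 -0.1494
0.75 0.014 -0.1458
```

>>> {"fn": "carry_out", "kwargs": {
  "steps": [-0.0025,-0.01,0,0,0,0,0,-0.0045,-0.0195,0,0,0,0,0,-0.006,-0.029,0,0,0,0,0,-0.007,-0.039,0,0,0,0,0,-0.0075,-0.049,0,0,0,0,0,-0.0077,-0.059,0,0,0,0,0,-0.007,-0.069,0,0,0,0,0,-0.006,-0.079,0,0,0,0,0,-0.005,-0.089,0,0,0,0,0,-0.003,-0.099,0,0,0,0,0,0,-0.109,0,0,0,0,0,0.0024,-0.118,0,0,0,0,0,0.006,-0.1275,0,0,0,0,0,0.0097,-0.137,0,0,0,0,0,0.015,-0.1476,0,0,0,0,0,0.018,-0.153,0,0,0,0,0,0.0207,-0.158,0,0,0,0,0,0.0207,-0.158,0,0,0,0,0]
}}

```text
time_s: 4.65
eef_pos: [0.5678, 0.1557, 0.1536]
eef_rot: [0.001, 0.98, -0.2, -0.002]
wrist_force: [-12.9, -6.6, 13.0]
opening: 0.24
grasp_force: 60.5
```

```bash
python3 - <<'E'
from h import *
o=ctrl.get_obs(); p=o['eef_pos'][:2]; print(p,o['wrist_force'],o['opening'],o['grasp_force'])
d=p-[.687,-.0055]; y=-.1224; f=np.array([[np.cos(y),np.sin(y)],[-np.sin(y),np.cos(y)]])@d; print(np.linalg.norm(d),np.arctan2(f[1],-f[0]))
E
```

```text
[0.56778183 0.15567816] [-12.86381793  -6.58698165  12.9748812 ] 0.24000284022511928 60.51909794099629
0.2004778572235201 0.8115412008568591
```

>>> {"fn": "carry_out", "kwargs": {
  "steps": [-0.0025,0.005,0,0,0,0,0,-0.0045,0.0085,0,0,0,0,0,-0.0065,0.012,0,0,0,0,0,-0.0065,0.012,0,0,0,0,0,-0.0065,0.012,0,0,0,0,0]
}}

```text
time_s: 5.15
eef_pos: [0.5582, 0.148, 0.1537]
eef_rot: [0.0, 0.98, -0.199, -0.0]
wrist_force: [-4.8, -0.5, 8.0]
opening: 0.241
grasp_force: 59.5
```

>>> {"fn": "carry_out", "kwargs": {
  "steps": [-0.0065,0.012,0,0,0,0,0.6,-0.0065,0.012,0,0,0,0,0.6,-0.0065,0.012,0,0,0,0,0.6,-0.0065,0.012,-0.03,0,0,0,0.6,-0.0065,0.012,-0.07,0,0,0,0.6,-0.0065,0.012,-0.1,0,0,-0.1,0.6,-0.141,-0.177,-0.1,0,0,-1.6,1,-0.141,-0.177,-0.1,0,0,-1.6,1,-0.141,-0.177,-0.1,0,0,-1.6,1,-0.141,-0.177,-0.1,0,0,-1.6,1,-0.141,-0.177,-0.1,0,0,-1.6,1,-0.141,-0.177,-0.1,0,0,-1.6,1,-0.141,-0.177,-0.1,0,0,-1.6,1,-0.141,-0.177,-0.1,0,0,-1.6,1,-0.141,-0.177,-0.1,0,0,-1.6,1,-0.141,-0.177,-0.1,0,0,-1.6,1,-0.141,-0.177,-0.1,0,0,-1.6,1,-0.141,-0.177,-0.1,0,0,-1.6,1]
}}

```text
time_s: 6.95
eef_pos: [0.4982, 0.3658, 0.2528]
eef_rot: [0.0, 0.827, 0.562, -0.0]
wrist_force: [0.6, 0.3, -0.2]
opening: 0.998
grasp_force: 0.0
```

```bash
python3 - <<'E'
from h import *
o=ctrl.get_obs(); w=o['eef_rot'];print(o['eef_pos'],2*np.arctan2(w[2],w[1]))
a=snap('top','t2.png');b=snap('side','s2.png')
z=lambda i:cv2.resize(i,None,fx=3,fy=3,interpolation=cv2.INTER_CUBIC)[...,::-1]
m=np.hstack([z(a[105:275,115:245]),z(b[165:335,135:265])]);cv2.imwrite('pics/m2.png',m)
cv2.imwrite('pics/m3.png',np.hstack([z(a[105:215,190:320]),z(b[155:265,170:300])]))
E
```

```text
[0.49822935 0.36575503 0.25280982] 1.1936423109730065
```

View pics/m3.png

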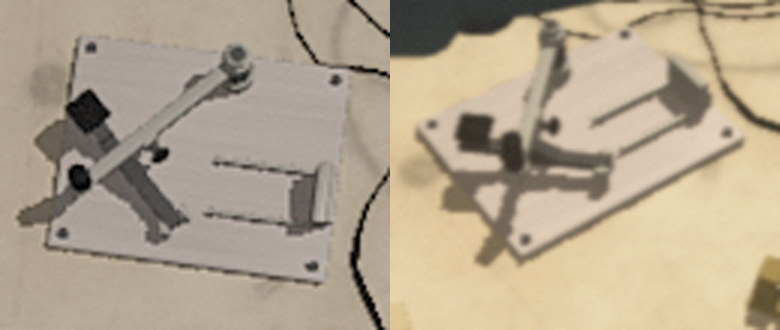

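View pics/m2.png

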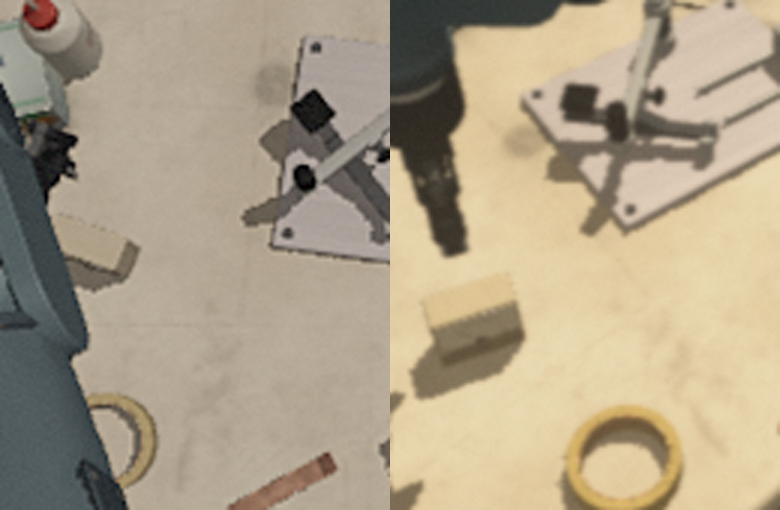

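The arm is held on the catch: its bar is swung out and the channel is free. The gripper sits over the ammeter, so I'll descend and grip.

>>> {"fn": "carry_out", "kwargs": {
  "steps": [0,0,0.045,0,0,0,1,0,0,0.09,0,0,0,1,0,0,0.125,0,0,0,1,0,0,0.145,0,0,0,1,0,0,0.155,0,0,0,1,0,0,0.155,0,0,0,1,0,0,0.155,0,0,0,0.3,0,0,0.155,0,0,0,0.3,0,0,0.155,0,0,0,0.3,0,0,0.155,0,0,0,0.3,0,0,0.155,0,0,0,0.3,0,0,0.155,0,0,0,0.3]
}}

```text
time_s: 8.25
eef_pos: [0.4991, 0.3662, 0.0995]
eef_rot: [0.0, 0.826, 0.564, 0.001]
wrist_force: [0.2, 0.1, 6.9]
opening: 0.417
grasp_force: 60.2
```

>>> {"fn": "carry_out", "kwargs": {
  "steps": [0,0,-0.04,0,0,0,0.3,0,0,-0.08,0,0,0,0.3,0,0,-0.12,0,0,0,0.3,0,0,-0.15,0,0,0,0.3,-0.04,0.024,-0.15,0,0,-0.04,0.3,-0.08,0.048,-0.15,0,0,-0.08,0.3,-0.12,0.071,-0.15,0,0,-0.12,0.3,-0.16,0.095,-0.15,0,0,-0.16,0.3,-0.2,0.119,-0.15,0,0,-0.2,0.3,-0.24,0.143,-0.15,0,0,-0.25,0.3,-0.28,0.166,-0.15,0,0,-0.25,0.3,-0.31,0.184,-0.15,0,0,-0.25,0.3,-0.335,0.199,-0.15,0,0,-0.25,0.3,-0.348,0.207,-0.15,0,0,-0.25,0.3,-0.348,0.207,-0.15,0,0,-0.25,0.3,-0.348,0.207,-0.15,0,0,-0.25,0.3]
}}

```text
time_s: 9.85
eef_pos: [0.5638, -0.0331, 0.2476]
eef_rot: [-0.001, 0.749, 0.662, 0.0]
wrist_force: [-0.6, 0.8, -2.1]
opening: 0.415
grasp_force: 60.1
```

```bash
python3 - <<'E'
from h import *
o=ctrl.get_obs(); w=o['eef_rot'];print(o['eef_pos'],2*np.arctan2(w[2],w[1]),o['opening'])
a=snap('top','t3.png');b=snap('side','s3.png')
z=lambda i:cv2.resize(i,None,fx=3,fy=3,interpolation=cv2.INTER_CUBIC)[...,::-1]
cv2.imwrite('pics/m4.png',np.hstack([z(a[80:215,190:320]),z(b[120:255,160:290])]))
E
```

```text
[ 0.56384452 -0.03305617  0.24764361] 1.4475506970603274 0.4146885054171086
```

View pics/m4.png

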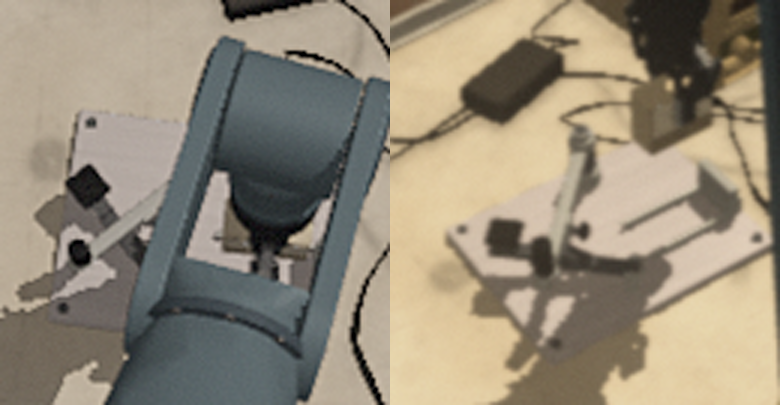

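```bash
python3 - <<'E'
from h import *
y=-.1224;R=np.array([[np.cos(y),-np.sin(y)],[np.sin(y),np.cos(y)]]);t=np.array([.5614,-.0453])
for n,u,v,z in[('side',160+262/3,120+152/3,.148),('side',160+322/3,120+100/3,.148)]:
    p=ray(n,u,v,z)[:2]; print(p,R.T@(p-t))
for f in[(-.022,.052),(-.022,-.028),(.018,.052)]:
    for z in(.148,.214): print(f,z,((proj('side',[*(R@f+t),z])-[160,120])*3+[390,0]).round())
E
```

```text
[0.55394595 0.00467491] [-0.01349995  0.04869092]
[ 0.57210565 -0.09713633] [ 0.01695449 -0.05014142]
(-0.022, 0.052) 0.148 [654. 158.]
(-0.022, 0.052) 0.214 [653. 108.]
(-0.022, -0.028) 0.148 [717. 128.]
(-0.022, -0.028) 0.214 [719.  78.]
(0.018, 0.052) 0.148 [632. 137.]
(0.018, 0.052) 0.214 [630.  87.]
```

The ammeter hangs square over the channel. Its lower front corner, measured at (652,152), is within 2 px of the predicted position. Lowering now.

>>> {"fn": "carry_out", "kwargs": {
  "steps": [0,0.001,0.035,0,0,0,0.3,0,0.001,0.07,0,0,0,0.3,0,0.001,0.095,0,0,0,0.3,0,0.001,0.11,0,0,0,0.3,0,0.001,0.12,0,0,0,0.3,0,0.001,0.127,0,0,0,0.3,0,0.001,0.132,0,0,0,0.3,0,0.001,0.132,0,0,0,0.3]
}}

```text
time_s: 10.75
eef_pos: [0.5654, -0.0339, 0.1161]
eef_rot: [0.0, 0.749, 0.662, 0.0]
wrist_force: [0.6, -0.3, -1.5]
opening: 0.419
grasp_force: 60.3
```

>>> {"fn": "carry_out", "kwargs": {
  "steps": [0,0,0.003,0,0,0,0.3,0,0,0.005,0,0,0,0.3,0,0,0.005,0,0,0,0.3]
}}

```text
time_s: 11.05
eef_pos: [0.5656, -0.0341, 0.1115]
eef_rot: [0.001, 0.749, 0.662, 0.0]
wrist_force: [-0.0, -0.2, -0.2]
opening: 0.421
grasp_force: 60.2
```

>>> {"fn": "carry_out", "kwargs": {
  "steps": [0,0,0,0,0,0,0.9,0,0,0,0,0,0,0.9,0,0,0,0,0,0,0.9,0,0,0,0,0,0,0.9,0,0,-0.02,0,0,0,0.9,0,0,-0.06,0,0,0,0.9,0,0,-0.1,0,0,0,0.9,0,0,-0.14,0,0,0,0.9,0.05,0.012,-0.14,0,0,0,0,0.1,0.024,-0.14,0,0,0,0,0.14,0.034,-0.14,0,0,0,0,0.17,0.041,-0.14,0,0,0,0,0.184,0.045,-0.14,0,0,0,0,0.184,0.045,-0.14,0,0,0,0,0.184,0.045,-0.14,0,0,0,0]
}}

```text
time_s: 12.55
eef_pos: [0.632, 0.1424, 0.2505]
eef_rot: [-0.0, 0.749, 0.662, -0.001]
wrist_force: [-0.6, -0.7, -1.0]
opening: 0.0
grasp_force: 0.0
```

```bash
python3 - <<'E'
from h import *
o=ctrl.get_obs(); print(o['eef_pos'],o['opening'])
a=snap('top','t4.png');b=snap('side','s4.png')
z=lambda i:cv2.resize(i,None,fx=3,fy=3,interpolation=cv2.INTER_CUBIC)[...,::-1]
cv2.imwrite('pics/m5.png',np.hstack([z(a[80:215,190:320]),z(b[120:255,160:290])]))
E
```

```text
[0.63204975 0.14241317 0.25049918] 0.00019077999497109753
```

View pics/m5.png

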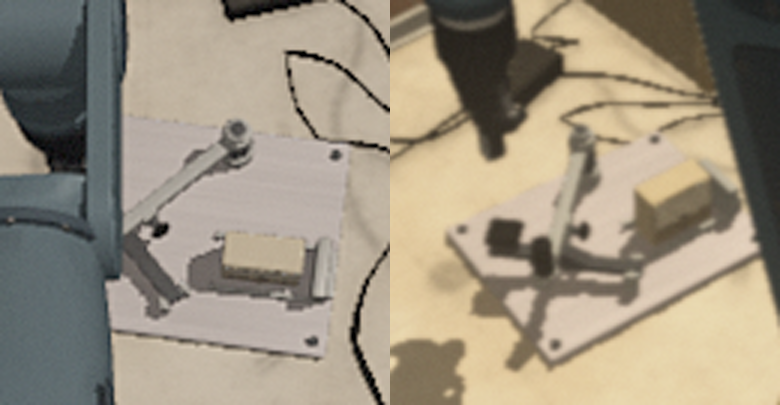

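The ammeter stands in the channel near the fence, the arm is still caught, and the fingers are above the pad. Pressing.

>>> {"fn": "carry_out", "kwargs": {
  "steps": [0,0,0.04,0,0,0,0,0,0,0.08,0,0,0,0,0,0,0.097,0,0,0,0,0,0,0.102,0,0,0,0,0,0,0.107,0,0,0,0,0,0,0.112,0,0,0,0,0,0,0.116,0,0,0,0,0,0,0.12,0,0,0,0,0,0,0.122,0,0,0,0,0,0,0.122,0,0,0,0]
}}

```text
time_s: 13.65
eef_pos: [0.6342, 0.1434, 0.131]
eef_rot: [0.001, 0.749, 0.662, 0.002]
wrist_force: [2.4, 2.3, 4.8]
opening: 0.004
grasp_force: 2.4
```

```bash
python3 - <<'E'
from h import *
b=snap('side','s5.png')
cv2.imwrite('pics/m6.png',cv2.resize(b[120:255,160:290],None,fx=3,fy=3)[...,::-1])
E
```

```text
(no output)
```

View pics/m6.png

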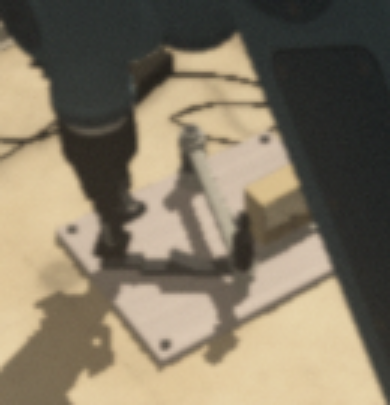

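The arm has snapped free and rests against the ammeter. Next I'll rise clear and check.

>>> {"fn": "carry_out", "kwargs": {
  "steps": [0,0,-0.02,0,0,0,0,0,0,-0.06,0,0,0,0,0,0,-0.1,0,0,0,0,0,0,-0.14,0,0,0,0,0.05,0,-0.15,0,0,0,0,0.08,0,-0.15,0,0,0,0,0.08,0,-0.15,0,0,0,0,0.08,0,-0.15,0,0,0,0,0.08,0,-0.15,0,0,0,0]
}}

```text
time_s: 14.6
eef_pos: [0.6417, 0.2215, 0.278]
eef_rot: [-0.0, 0.749, 0.662, -0.001]
wrist_force: [-0.1, 0.5, 0.3]
opening: 0.002
grasp_force: 0.0
```

```bash
python3 - <<'E'
from h import *
a=snap('top','t7.png');b=snap('side','s7.png')
z=lambda i:cv2.resize(i,None,fx=3,fy=3,interpolation=cv2.INTER_CUBIC)[...,::-1]
cv2.imwrite('pics/m7.png',np.hstack([z(a[80:215,190:320]),z(b[120:255,160:290])]))
E
```

```text
(no output)
```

View pics/m7.png

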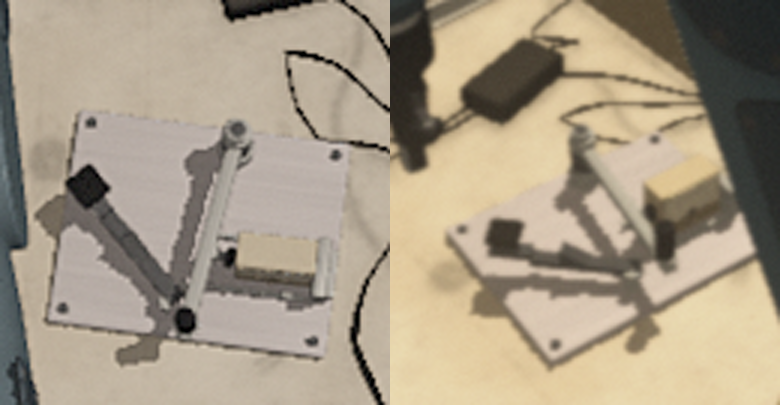

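The arm's pad pushes the ammeter against the fence (its right end meets the fence at about (316,260)), the trigger is up again, and the robot is clear.

```bash
python3 -c "
from h import *
print(ctrl.hand_in())"
```

```text
the job is handed in; nothing more can be done
None
```

The ammeter stands in the channel, held against the end fence by the released arm; the job was handed in at about 15 s with the robot clear, and the hand-in returned no verdict.

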